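# Spring the blue specimen drawer with the release pin

## Robot

A 6-joint arm with a two-finger parallel gripper is mounted at the origin on the work surface. World frame = base frame: x ahead of the robot, y to its left, z up, the work surface at z = 0. Lengths are in m, angles in rad, forces in N, time in s.
With the tool pointing down it reaches from about 0.35 to 0.875 m from the base axis. Payload 4.2 kg.
Tool frame: the origin (TCP) lies between the finger pads; the fingertips stand 17 mm ahead of it and the grasp point (between the pads) lies 2 mm behind it (r.finger_overhang is the distance from the TCP to the fingertips, in m); z points along the fingers, y is the line along which they close (so a half turn about z gives the same grasp; the last joint's range is limited). The gripper opens to 87 mm and grips with 3 to 60 N. Pads are 19 mm wide; open, the fingers measure 117 mm over their backs; the gripper's body (75 mm by 190 mm) begins 51 mm behind the grasp point.
Start: joints at [-1.015, 0.385, 0.008, 0, -1.194, -0.259], TCP at [0.183, -0.598, 0.24] pointing down, gripper open.
Joint ranges: [-3.14, 3.14], [-1.21, 2.06], [-1.07, 1.41], [-3.16, 2.05], [-2.99, -0.16], [-3.1, 3.1]. Speed limits (rad/s): [2.79, 2.79, 3.14, 3.14, 3.14, 3.14].

## Interface

Orientations are given as a unit quaternion [x, y, z, w].
In Python, from station import r, optics, close_job, find_in, outline_of gives the robot as it stands.
- The arm moves only by the tool jog_arm, never from a script. Its argument "targets" is a list that holds one entry, the list of rows, each a list of 7 numbers: the turn, a rotation vector about the tool's x, y, z each as a share of 45 degrees, from -1 to 1, then the shift along the tool's x, y, z each as a share of 15 cm, from -1 to 1, then the opening, from 0 (shut) to 1 (fully open). In form: [[[rx, ry, rz, x, y, z, fingers], ...]]. A call has 1 to 10 rows; each row is the pose to reach, as a shift and turn from the pose commanded when the call began, along the tool's axes at that moment; what a row does not reach only later rows make up. A row lasts 1/8 s, in which the tool goes at most 62.5 mm and 10.7 degrees, less where a joint would pass 70% of its speed; a pose out of reach is approached as far as the arm can. A call with a number of a shift or a turn outside -1 to 1 is refused whole. A call with a gripper value outside its range is refused whole. The fingers move at their own pace and stop on an object; "squeeze" is the grip in N (left out, the last holds). Time passes only in rows, so rows that repeat a pose let the fingers close. It gives the time, the measured TCP pose, the force, the opening and the grip force at its end, in the units of the state.
- r.sense(): the state, without advancing time (a new reading comes with each control period).
- optics.get_image(name): name is "scene" or "top" or "wrist"; returns a dict with "image" (420x560x3 uint8, red, green, blue), "fx", "fy", "cx", "cy" (pixels), "extrinsics" (4x4, takes a point from camera to world coordinates). Camera axes: x right, y down, z forward; pixel columns grow to the right and rows downward; lengths in m; the calibration is good to about 2 mm. A picture is of the moment at which its call begins. There is no depth.
- close_job(): hands the job in; it is judged then, once.
Trained networks look in the newest picture that a camera, given by its name, has taken for a name from the list of things; names that differ only in an ending like _2 or _b are one class to them, and where a whole thing is asked for, a point or a joint stands for the part that bears it (a point fixed in the world has none). Each returns a list of dicts, best first, with "confidence" (0 to 1); they miss things now and then, are a little off and sometimes report something else, mostly with a low value. They report only what shows in the picture. A call takes as long as a camera call. They do not tell look-alikes from the thing itself.
- find_in(camera, label): "box" ([left, top, right, bottom] in pixels, round what is visible of it).
- outline_of(camera, label): "mask" (420x560 bool, what is visible of it) and "box" ([left, top, right, bottom] in pixels, round what is visible of it).
The state is a dict: "time_s": time; "joint_pos": joint angles; "joint_velocities": joint speeds; "joint_efforts": joint torques, N m; "tool_pos": TCP position; "ee_rot": TCP orientation; "contact_force": force on the tool from outside, world axes, zero at the start; "wrist_torque": the same for the moment, N m; "opening": finger opening in m; "finger_force": force on a finger pad.
Only numpy, scipy, OpenCV 4.12 (cv2) and the standard library are available. Lean on these libraries where they do the work, as an engineer would, in place of code of your own. Each camera call takes 0.05 s, during which the arm holds its last target. There are 200 camera calls.

## Task

The blue specimen drawer has locked shut. Take the orange-handled release pin from its stand, push it straight down through the hole in the roof of the blue-fronted unit until the hidden latch lets go and the drawer springs out, then put the pin back in its stand, fully home and upright. Leave the grey drawer shut.

Things in the scene. Friction and masses are not known exactly. Their poses are not given: they have to be found in the camera images.
- release_pin: Loose round pin, 136 mm long, about 90 g; origin at the lower tip, z up along it. Steel shank 8 mm thick from 0 to 80 mm above the origin, steel flange 34 mm wide from 80 to 86, orange round handle 22 mm thick from 86 to 136 (grip it from above, any yaw). At the start it hangs upright in its stand, flange resting on the stand's top, handle standing above it.
- pin_stand_mouth (a point): Centre of the hole's mouth in the top of the pin stand, a fixed aluminium block 60 x 60 mm, 95 mm tall. The hole is 21 mm wide, 88 mm deep. With the pin home its flange lies flat on this top, its origin 80 mm below this point. The stand is on the robot's left or right; a like stand on the other side holds a bystander, a black-handled gauge.
- blue_unit: Fixed white box with a blue drawer front, a blue stripe along the front edge of its roof and a square blue frame round the roof's hole. 150 mm deep (x), 110 wide (y), 90 tall (z). Origin: centre of the underside; x points to its back; the drawer comes out along -x, towards the robot. A like unit with dark grey front and frame stands beside it; the two may be in swapped places.
- blue_hole (a point): Centre of the mouth of the hole in the blue unit's roof (6 mm thick), 35 mm behind the unit's middle, 90 mm above the bench, z up. The hole is 23 mm wide. 28 mm below this point is a hidden sprung plate, 50 x 44 mm: pushed straight down by about 8 mm it unlatches the drawer; it stops at 14 mm. It takes 3.5 N to start and 7 N at the stop, and springs back up.
- blue_drawer (a joint): Travel of the blue drawer in m: 0 latched shut, 0.055 fully out. Once unlatched its spring drives it out to the stop in under half a second and holds it there.
- grey_drawer (a joint): Travel of the bystander unit's grey drawer in m: 0 latched shut, 0.055 fully out. It must stay shut.
There are look-alikes about, which are no part of the job. Leave any red or white look-alike of the release_pin alone.

How it is judged:
On the way, in this order (a step that is already met when the one before it is completed fails the run):
1. the pin's tip is inside the hole of the blue unit while its drawer is still shut (horizontal distance between release_pin and blue_hole below 0.014 m and z of release_pin in the frame of blue_hole below -0.006 m and value of joint blue_drawer below 0.01 m), for 0.05 s.
2. the blue drawer springs out while the pin is in the hole (value of joint blue_drawer above 0.02 m and horizontal distance between release_pin and blue_hole below 0.02 m and z of release_pin in the frame of blue_hole below 0 m), for 0.02 s.
At the end, for the whole second after the job is handed in: The blue drawer is out by more than 40 mm, the grey drawer is still shut (under 10 mm), and the release pin is released, at rest and upright (within 10 degrees) in its own stand, its flange within 6 mm of the stand's top and its tip within 15 mm of the hole's axis (value of joint blue_drawer above 0.04 m and value of joint grey_drawer below 0.01 m and horizontal distance between release_pin and pin_stand_mouth below 0.015 m and z of release_pin in the frame of pin_stand_mouth below -0.074 m and angle between release_pin's own z axis and vertical below 0.17 rad and linear speed of release_pin below 0.03 m/s); the robot touches nothing.
It fails at once if the grey drawer is opened (value of joint grey_drawer above 0.02 m).
It also fails if it takes over 45 s, if anything falls off the work surface, if the arm or the gripper's body presses on something with over 40 N, if the wrist force passes 120 N, or if a joint passes its speed limit or range.

## Working session

There is one attempt and no reset: what is moved stays moved. The work goes in short steps, Python scripts to look and compute and a tool call to move; the robot and the scene stay as the last step left them, time stands still between calls to the robot, and variables do not carry over. Pictures are saved under pics/ and viewed, at most 10 in all, crops included, and the job is handed in when it is done.

Besides the shell and the picture viewer there is one more tool, called after ">>>" by a JSON object that holds its "fn" and its "kwargs". jog_arm: Moves the arm, as the interface text tells. Its arguments: {"type":"object","properties":{"targets":{"type":"array"},"squeeze":{"type":"number"}},"required":["targets"]}

```bash
mkdir -p pics; ls; cat > h.py <<'E'
import numpy as np, cv2
from station import r, optics, close_job, find_in, outline_of
def px2ray(c,u,v):
    E=np.array(c["extrinsics"]);d=E[:3,:3]@np.array([(u-c["cx"])/c["fx"],(v-c["cy"])/c["fy"],1.]);return E[:3,3],d
def onz(c,u,v,z):
    o,d=px2ray(c,u,v);return o+d*(z-o[2])/d[2]
def tri(obs):
    A=np.zeros((3,3));b=np.zeros(3)
    for c,u,v in obs:
        o,d=px2ray(c,u,v);d=d/np.linalg.norm(d);P=np.eye(3)-np.outer(d,d);A+=P;b+=P@o
    x=np.linalg.solve(A,b);return x
def proj(c,p):
    E=np.linalg.inv(np.array(c["extrinsics"]));q=E[:3,:3]@p+E[:3,3];return np.array([c["fx"]*q[0]/q[2]+c["cx"],c["fy"]*q[1]/q[2]+c["cy"]])
def save(c,n):cv2.imwrite(f"pics/{n}.png",c["image"][:,:,::-1])
E
python3 - <<'E'
from h import *
s=r.sense();print(s)
for n in("scene","top"):
    c=optics.get_image(n);save(c,n+"0");print(n,np.round(c["extrinsics"],3).tolist(),c["fx"])
    for l in("release_pin","blue_unit","pin_stand_mouth","blue_hole","blue_drawer"):
        try:print(l,[(np.round(d["box"]).tolist(),round(d["confidence"],2)) for d in find_in(n,l)])
        except Exception as e:print(l,e)
E
```

```text
pics
{'time_s': 0.0, 'joint_pos': array([-1.01538061e+00,  3.85539550e-01,  6.63287640e-03, -5.17245410e-04,
       -1.19396518e+00, -2.58617541e-01]), 'joint_velocities': array([-0.00120481, -0.00118223,  0.00149139, -0.00046831,  0.00041018,
        0.00241741]), 'joint_efforts': array([-9.94534312e-04, -3.90662098e+01,  1.87408465e+01,  4.22011122e+00,
        1.10124220e-02, -2.08913302e-04]), 'tool_pos': array([ 0.18266081, -0.5971293 ,  0.23846986]), 'ee_rot': array([-1.47760553e-01,  9.89022590e-01,  1.04814183e-03, -1.90080200e-04]), 'contact_force': array([-0.67087325, -1.08363148,  0.40636498]), 'wrist_torque': array([ 0.02362822,  0.01657064, -0.01508843]), 'finger_force': 0.0, 'opening': 0.08717597874680694}
scene [[-0.896, 0.369, -0.246, 0.762], [0.443, 0.761, -0.474, 0.499], [0.013, -0.534, -0.846, 0.95], [0.0, 0.0, 0.0, 1.0]] 457.81926187346335
release_pin [([370.0, 280.0, 391.0, 311.0], 0.93), ([440.0, 333.0, 468.0, 358.0], 0.78), ([346.0, 340.0, 369.0, 368.0], 0.71), ([391.0, 319.0, 414.0, 344.0], 0.65)]
blue_unit [([236.0, 218.0, 325.0, 302.0], 0.62)]
pin_stand_mouth [([372.0, 315.0, 421.0, 365.0], 0.95)]
blue_hole [([240.0, 222.0, 321.0, 307.0], 0.59)]
blue_drawer []
top [[-0.001, -0.996, 0.086, 0.39], [-1.0, 0.001, 0.007, 0.026], [-0.007, -0.086, -0.996, 1.348], [0.0, 0.0, 0.0, 1.0]] 512.957777600898
release_pin [([104.0, 266.0, 125.0, 282.0], 0.78), ([131.0, 198.0, 154.0, 210.0], 0.73), ([170.0, 241.0, 184.0, 255.0], 0.59), ([131.0, 232.0, 149.0, 247.0], 0.58)]
blue_unit [([228.0, 158.0, 271.0, 231.0], 0.69)]
pin_stand_mouth [([126.0, 225.0, 164.0, 256.0], 0.73)]
blue_hole [([224.0, 156.0, 272.0, 232.0], 0.65)]
blue_drawer [([230.0, 217.0, 267.0, 228.0], 0.61)]
```

```bash
python3 - <<'E'
import cv2,numpy as np
a=cv2.imread("pics/scene0.png");b=cv2.imread("pics/top0.png")
b=b[120:330,60:420]; a=a[180:390,190:550]
cv2.imwrite("pics/both.png",np.vstack([cv2.resize(x,(514,300),interpolation=cv2.INTER_CUBIC) for x in(a,b)]))
E
```

```text
(no output)
```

View pics/both.png

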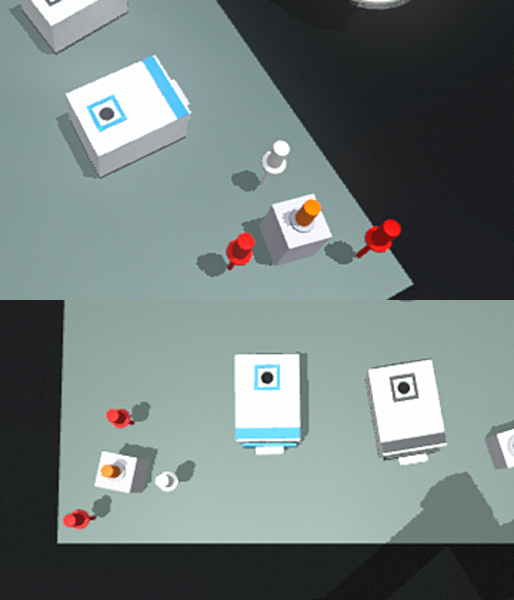

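View pics/top0.png

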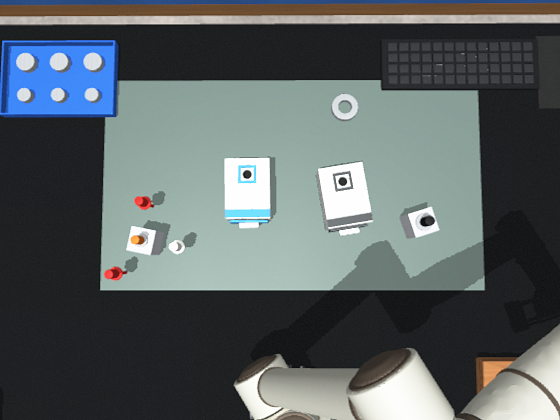

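The top view shows the orange pin in the left stand at (138,240), with red look-alikes at (143,202) and (115,273) and a white one at (177,246). The blue unit's hole is at (247,174). The grey unit is on the right at (343,182). Next I'll segment and triangulate.

```bash
cat >> h.py <<'E'
def blob(c,kind,roi):
    h=cv2.cvtColor(c["image"],cv2.COLOR_RGB2HSV).astype(int);H,S,V=h[...,0],h[...,1],h[...,2]
    m={"orange":(H>6)&(H<22)&(S>140)&(V>90),"red":((H<5)|(H>174))&(S>140)&(V>90),"blue":(H>90)&(H<112)&(S>90)&(V>120),"dark":(V<75),"white":(S<40)&(V>170)}[kind]
    z=np.zeros_like(m);l,t,rr,b=[int(x) for x in roi];z[t:b,l:rr]=1;m=(m&z).astype(np.uint8)
    n,lab,st,ce=cv2.connectedComponentsWithStats(m)
    i=1+np.argmax(st[1:,4]);return lab==i,ce[i],st[i]
E
python3 - <<'E'
from h import *
S=optics.get_image("scene");T=optics.get_image("top")
for k,rs,rt in (("orange",(390,310,430,350),(120,225,160,256)),("dark",(252,248,280,272),(238,164,256,184)),
  ("red",(340,335,375,372),(130,190,155,215)),("red",(435,325,475,362),(100,260,130,285)),("white",(368,276,395,306),(165,236,186,255))):
    _,a,sa=blob(S,k,rs);_,b,sb=blob(T,k,rt)
    p=tri([(S,*a),(T,*b)]);print(k,a.round(1),sa,b.round(1),sb,p.round(4),"res",(proj(S,p)-a).round(1),(proj(T,p)-b).round(1))
print("hole z.09", onz(T,*b,.09))
m,c,s=blob(T,"blue",(220,206,275,222));ys,xs=np.nonzero(m);rect=cv2.minAreaRect(np.c_[xs,ys].astype(np.float32));print("stripe",rect)
m,c,s=blob(T,"white",(220,150,275,215));print(c,s)
m,c,s=blob(T,"white",(120,220,166,258));ys,xs=np.nonzero(m);print("stand",cv2.minAreaRect(np.c_[xs,ys].astype(np.float32)))
E
```

```text
orange [405.4 328.5] [397 320  18  18 208] [136.9 239.6] [131 236  13   8  89] [0.4265 0.3698 0.1304] res [-0.4 -0.1] [-0.2  0.2]Traceback (most recent call last):
  File "<stdin>", line 5, in <module>
  File "h.py", line 20, in blob
    i=1+np.argmax(st[1:,4]);return lab==i,ce[i],st[i]
        ~~~~~~~~~^^^^^^^^^^
    return _wrapfunc(a, 'argmax', axis=axis, out=out, **kwds)
    return bound(*args, **kwds)
ValueError: attempt to get argmax of an empty sequence
```

```bash
sed -i 's/V<75/V<105/' h.py; python3 - <<'E'
from h import *
S=optics.get_image("scene");T=optics.get_image("top")
print(S["image"][260,262:268].tolist(),T["image"][174,245:249].tolist())
def go(k,rs,rt):
    _,a,sa=blob(S,k,rs);_,b,sb=blob(T,k,rt)
    p=tri([(S,*a),(T,*b)]);print(k,a.round(1),sa,b.round(1),sb,p.round(4),"res",(proj(S,p)-a).round(1),(proj(T,p)-b).round(1))
    return a,b
for k,rs,rt in (("dark",(255,250,276,268),(240,166,254,182)),
  ("red",(340,335,375,372),(130,190,155,215)),("red",(435,325,475,362),(100,260,130,285)),("white",(368,276,395,306),(165,236,186,255))):
  try:
    a,b=go(k,rs,rt)
    if k=="dark":print("hole at z.09",onz(S,*a,.09),onz(T,*b,.09))
  except Exception as e:print(k,e)
m,c,s=blob(T,"blue",(220,206,275,222));ys,xs=np.nonzero(m);rect=cv2.minAreaRect(np.c_[xs,ys].astype(np.float32));print("stripe",rect)
for n,roi in(("unit",(220,150,275,215)),("stand",(120,220,166,258))):
  m,c,s=blob(T,"white",roi);ys,xs=np.nonzero(m);print(n,cv2.minAreaRect(np.c_[xs,ys].astype(np.float32)),onz(T,*cv2.minAreaRect(np.c_[xs,ys].astype(np.float32))[0],.095))
E
```

```text
[[92, 96, 101], [93, 97, 104], [90, 94, 100], [89, 94, 99], [89, 94, 99], [88, 92, 99]] [[47, 47, 45], [54, 57, 58], [51, 53, 52], [53, 53, 54]]
dark [264.2 259.3] [260 256   9   8  53] [246.7 174.1] [243 171   8   7  49] [0.59   0.1122 0.0893] res [-0.2 -0. ] [-0.1  0.1]
hole at z.09 [0.58988797 0.11268877 0.09      ] [0.59022275 0.11192661 0.09      ]
red [358.1 354.8] [349 343  19  26 334] [143.  202.2] [135 197  19  13 165] [0.5194 0.3667 0.095 ] res [-0.3 -0.1] [-0.2  0.2]
red [456.6 345.6] [439 333  32  27 425] [114.  273.3] [104 267  23  13 186] [0.3457 0.4334 0.097 ] res [-0.5 -0.2] [-0.3  0.3]
white [381.2 295.4] [373 286  18  16 116] [174.7 245.6] [165 236  21  19 319] [0.4138 0.2872 0.09  ] res [0.3 0.1] [ 0.2 -0.2]
stripe ((247.0, 212.5), (7.0, 44.0), 90.0)
unit ((247.0, 181.99998474121094), (53.99999237060547, 63.99999237060547), 0.0) [0.56966688 0.11073721 0.095     ]
stand ((142.5, 238.5), (37.0, 45.0), 90.0) [0.43076019 0.36566223 0.095     ]
```

```bash
cat >> h.py <<'E'
from scipy.spatial.transform import Rotation as R
def down(yawdeg):  # tool z down, tool y at yawdeg in world
    a=np.radians(yawdeg);y=np.array([np.cos(a),np.sin(a),0]);z=np.array([0,0,-1.]);x=np.cross(y,z);return R.from_matrix(np.c_[x,y,z])
def plan(wps):
    s=r.sense();p=np.array(s["tool_pos"]);q=R.from_quat(s["ee_rot"]);out=[]
    for xyz,yaw in wps:
        xyz=np.array(xyz);t=down(yaw);d=q.inv().apply(xyz-p)/.15;w=(q.inv()*t).as_rotvec()/np.radians(45)
        print(np.round(w,3).tolist(),np.round(d,3).tolist(),"" if max(abs(np.r_[w,d]).max(),0)<=1 else "TOO BIG")
        p,q=xyz,t
def where():
    s=r.sense();y=R.from_quat(s["ee_rot"]).as_matrix();print("t",round(s["time_s"],2),s["tool_pos"].round(4),"yaw",np.degrees(np.arctan2(y[1,1],y[0,1])).round(2),"tilt",y[:,2].round(4),"F",s["contact_force"].round(1),"open",round(s["opening"],4),"ff",s["finger_force"])
E
python3 - <<'E'
from h import *
where()
plan([((.32,-.48,.26),120),((.45,-.32,.28),140),((.52,-.14,.28),160),((.54,.05,.28),180),((.52,.22,.28),200),((.44,.37,.28),220)])
E
```

```text
t 0.8 [ 0.1828 -0.5976  0.2396] yaw 107.01 tilt [ 1.e-04 -1.e-04 -1.e+00] F [ 0.2 -0.4 -0.3] open 0.0872 ff 0.0
[-0.0, 0.0, -0.289] [-1.104, 0.482, -0.136] TOO BIG
[0.0, 0.0, -0.444] [-1.284, 0.49, -0.133] TOO BIG
[0.0, 0.0, -0.444] [-1.219, 0.414, 0.0] TOO BIG
[0.0, 0.0, -0.444] [-1.236, 0.308, 0.0] TOO BIG
[-0.0, 0.0, -0.444] [-1.133, 0.133, 0.0] TOO BIG
[0.0, 0.0, -0.444] [-1.122, 0.159, 0.0] TOO BIG
```

```bash
python3 - <<'E'
from h import *
plan([((.30,-.51,.26),120),((.40,-.40,.28),135),((.475,-.27,.28),150),((.51,-.13,.28),165),((.525,.015,.28),180),((.51,.16,.28),195),((.47,.28,.28),210),((.427,.37,.28),220)])
E
```

```text
[-0.0, 0.0, -0.289] [-0.918, 0.33, -0.136] 
[0.0, 0.0, -0.333] [-0.944, 0.302, -0.133] 
[0.0, 0.0, -0.333] [-0.966, 0.259, 0.0] 
[0.0, 0.0, -0.333] [-0.925, 0.265, 0.0] 
[0.0, 0.0, -0.333] [-0.96, 0.154, 0.0] 
[-0.0, 0.0, -0.333] [-0.967, 0.1, 0.0] 
[0.0, 0.0, -0.333] [-0.842, 0.051, 0.0] 
[0.0, 0.0, -0.222] [-0.663, -0.052, 0.0]
```

>>> {"fn": "jog_arm", "kwargs": {"targets": [[[0, 0, -0.29, -0.92, 0.33, -0.14, 1], [0, 0, -0.29, -0.92, 0.33, -0.14, 1], [0, 0, -0.29, -0.92, 0.33, -0.14, 1]]]}}

```text
time_s: 1.18
tool_pos: [0.3026, -0.5084, 0.2615]
ee_rot: [-0.261, 0.965, -0.001, 0.0]
contact_force: [-0.5, -0.2, -0.2]
opening: 0.0872
finger_force: 0.0
```

>>> {"fn": "jog_arm", "kwargs": {"targets": [[[0, 0, -0.33, -0.94, 0.3, -0.13, 1], [0, 0, -0.33, -0.94, 0.3, -0.13, 1], [0, 0, -0.33, -0.94, 0.3, -0.13, 1]]]}}

```text
time_s: 1.55
tool_pos: [0.4018, -0.3983, 0.2809]
ee_rot: [-0.384, 0.923, -0.001, 0.001]
contact_force: [-0.4, 0.3, 0.5]
opening: 0.0871
finger_force: 0.0
```

>>> {"fn": "jog_arm", "kwargs": {"targets": [[[0, 0, -0.33, -0.97, 0.26, 0, 1], [0, 0, -0.33, -0.97, 0.26, 0, 1], [0, 0, -0.33, -0.97, 0.26, 0, 1]]]}}

```text
time_s: 1.92
tool_pos: [0.4766, -0.2675, 0.2803]
ee_rot: [-0.5, 0.866, -0.0, 0.0]
contact_force: [-0.9, -0.4, 0.7]
opening: 0.0867
finger_force: 0.0
```

>>> {"fn": "jog_arm", "kwargs": {"targets": [[[0, 0, -0.33, -0.93, 0.27, 0, 1], [0, 0, -0.33, -0.93, 0.27, 0, 1], [0, 0, -0.33, -0.93, 0.27, 0, 1]]]}}

```text
time_s: 2.3
tool_pos: [0.5112, -0.1263, 0.2803]
ee_rot: [-0.608, 0.794, -0.0, 0.0]
contact_force: [-0.0, 0.8, 0.5]
opening: 0.0871
finger_force: 0.0
```

>>> {"fn": "jog_arm", "kwargs": {"targets": [[[0, 0, -0.33, -0.96, 0.15, 0, 1], [0, 0, -0.33, -0.96, 0.15, 0, 1], [0, 0, -0.33, -0.96, 0.15, 0, 1], [0, 0, -0.33, -0.96, 0.15, 0, 1]]]}}

```text
time_s: 2.8
tool_pos: [0.5272, 0.0171, 0.2801]
ee_rot: [-0.705, 0.709, -0.0, 0.0]
contact_force: [0.0, -1.4, -0.4]
opening: 0.087
finger_force: 0.0
```

>>> {"fn": "jog_arm", "kwargs": {"targets": [[[0, 0, -0.33, -0.97, 0.1, 0, 1], [0, 0, -0.33, -0.97, 0.1, 0, 1], [0, 0, -0.33, -0.97, 0.1, 0, 1], [0, 0, -0.33, -0.97, 0.1, 0, 1]]]}}

```text
time_s: 3.3
tool_pos: [0.5135, 0.1615, 0.2799]
ee_rot: [0.79, -0.613, -0.0, 0.0]
contact_force: [0.4, -0.4, -0.2]
opening: 0.0869
finger_force: 0.0
```

```bash
python3 - <<'E'
from h import *
where();W=optics.get_image("wrist");save(W,"w1");print(np.round(W["extrinsics"],3).tolist(),W["fx"])
for p in((.59,.1122,.0893),(.4265,.3698,.13)):print(proj(W,np.array(p)))
E
```

```text
t 3.3 [0.5135 0.1615 0.2799] yaw -165.65 tilt [-3.e-04 -4.e-04 -1.e+00] F [ 0.4 -0.4 -0.2] open 0.0869 ff 0.0
[[-0.969, -0.235, -0.074, 0.534], [-0.246, 0.923, 0.295, 0.082], [-0.001, 0.304, -0.953, 0.425], [0.0, 0.0, 0.0, 1.0]] 365.319235673963
[211.89509369 114.08039593]
[313.83907443 409.12664763]
```

```bash
python3 - <<'E'
from h import *
W=optics.get_image("wrist")
print(W["image"][114,200:224:4].tolist())
m,c,s=blob(W,"dark",(190,92,234,136));print(c,s,onz(W,*c,.09))
T=optics.get_image("top");S=optics.get_image("scene")
_,b,_=blob(T,"dark",(240,166,254,182));_,a,_=blob(S,"dark",(255,250,276,268));print(tri([(W,*c),(T,*b)]),tri([(W,*c),(T,*b),(S,*a)]))
where();plan([((.47,.28,.28),208),((.427,.37,.28),220)])
E
```

```text
[[41, 42, 40], [37, 42, 40], [42, 43, 40], [43, 45, 41], [39, 40, 38], [41, 39, 37]]
[211.04294479 117.06339468] [199 105  25  25 489] [0.59009496 0.11385375 0.09      ]
[0.57975936 0.10750228 0.15428507] [0.59006211 0.11288501 0.09043619]
t 3.5 [0.5137 0.1599 0.2801] yaw -165.81 tilt [-1.e-04 -2.e-04 -1.e+00] F [-0.2  0.   0.4] open 0.0868 ff 0.0
[0.0, -0.0, -0.307] [-0.848, 0.086, 0.001] 
[0.0, 0.0, -0.267] [-0.664, -0.029, 0.0]
```

View pics/w1.png

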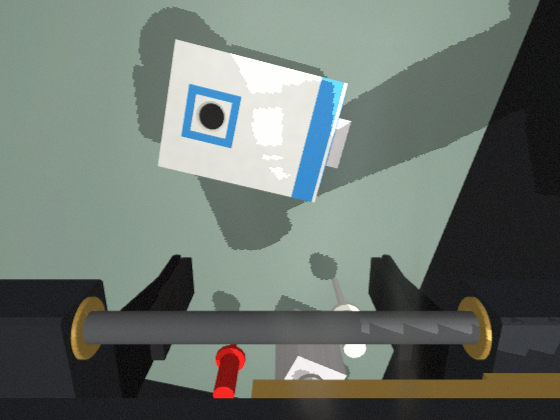

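The wrist view shows the blue frame with its hole at (211,117), which agrees with the measured (0.590, 0.113, 0.090). Moving over the pin now.

>>> {"fn": "jog_arm", "kwargs": {"targets": [[[0, 0, -0.31, -0.85, 0.09, 0, 1], [0, 0, -0.31, -0.85, 0.09, 0, 1], [0, 0, -0.31, -0.85, 0.09, 0, 1]]]}}

```text
time_s: 3.88
tool_pos: [0.4683, 0.2833, 0.28]
ee_rot: [0.859, -0.512, -0.0, -0.0]
contact_force: [0.4, -1.1, 0.5]
opening: 0.0869
finger_force: 0.0
```

>>> {"fn": "jog_arm", "kwargs": {"targets": [[[0, 0, -0.27, -0.66, -0.03, 0, 1], [0, 0, -0.27, -0.66, -0.03, 0, 1], [0, 0, -0.27, -0.66, -0.03, 0, 1], [0, 0, -0.27, -0.66, -0.03, 0, 1]]]}}

```text
time_s: 4.38
tool_pos: [0.4267, 0.3695, 0.28]
ee_rot: [0.907, -0.42, 0.0, 0.0]
contact_force: [0.2, -0.4, 0.5]
opening: 0.0869
finger_force: 0.0
```

```bash
python3 - <<'E'
from h import *
W=optics.get_image("wrist");save(W,"w2");where()
print("pred",proj(W,np.array((.4265,.3698,.13))))
m,c,s=blob(W,"orange",(0,0,560,420));print(c,s,onz(W,*c,.13),onz(W,*c,.151))
S=optics.get_image("scene");T=optics.get_image("top")
for n,C in(("S",S),("T",T)):
    m,c,s=blob(C,"orange",(390,310,430,350) if n=="S" else (120,225,160,256));print(n,c,s)
E
```

```text
t 4.42 [0.4268 0.3693 0.2801] yaw -139.73 tilt [-1.e-04 -4.e-04 -1.e+00] F [0.2 0.5 0.6] open 0.0869 ff 0.0
pred [282.67231781 199.72250129]
[415.8494075  387.40701119] [ 251  373  309   25 6076] [0.19888765 0.43239281 0.13      ] [0.2189484  0.42350708 0.151     ]
S [402.37362637 332.79120879] [397 328  13  11  91]
T [137.16666667 239.3452381 ] [131 236  13   8  84]
```

View pics/w2.png

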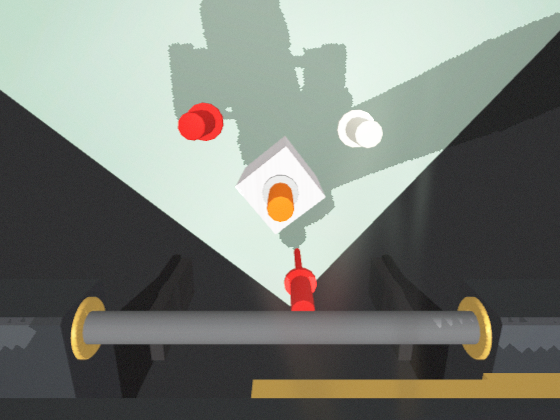

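The wrist view shows the orange cap at about (281,209), the stand's top square centred at about (281,187), and the red and white look-alikes clear of the fingers.

```bash
python3 - <<'E'
from h import *
W=optics.get_image("wrist");T=optics.get_image("top");S=optics.get_image("scene")
m,c,s=blob(W,"orange",(240,150,320,240));print(c,s)
# bottom cap: brighter pixels
print("cap",onz(W,281,209,.151),"stand",onz(W,281,187,.095),"flange/collar",onz(W,281,190,.101),"cen",onz(W,*c,.126))
_,b,sb=blob(T,"orange",(120,225,160,256));p=tri([(W,*c),(T,*b)]);print(p)
for C,nm in((W,"W"),(T,"T")):
    # project model to compare handle extent, with axis at guess
    for ax in((.4265,.3698),(.427,.368)):
        P=np.array([proj(C,np.array([ax[0]+.011*np.cos(t),ax[1]+.011*np.sin(t),z])) for z in(.101,.151) for t in np.linspace(0,6.28,24)])
        print(nm,ax,P.min(0).round(1),P.max(0).round(1),(s if nm=="W" else sb))
E
```

```text
[280.23207776 202.21506683] [267 183  27  39 823]
cap [0.42656376 0.3721042  0.151     ] stand [0.42926713 0.36898755 0.095     ] flange/collar [0.42838839 0.37001892 0.101     ] cen [0.42601938 0.37380026 0.126     ]
[0.42718414 0.37116083 0.12900649]
W (0.4265, 0.3698) [269.  179.3] [297.  220.1] [267 183  27  39 823]
W (0.427, 0.368) [270.  177.5] [298.  218.1] [267 183  27  39 823]
T (0.4265, 0.3698) [129.5 234.8] [144.6 244.7] [131 236  13   8  84]
T (0.427, 0.368) [130.3 234.6] [145.3 244.5] [131 236  13   8  84]
```

```bash
python3 - <<'E'
from h import *
where();plan([((.427,.371,.16),220),((.427,.371,.128),220)])
E
```

```text
t 4.67 [0.4265 0.3701 0.2802] yaw -139.67 tilt [ 1.e-04  1.e-04 -1.e+00] F [-0.6 -0.1  0. ] open 0.0872 ff 0.0
[-0.0, -0.0, 0.007] [-0.003, -0.007, 0.801] 
[0.0, 0.0, 0.0] [0.0, 0.0, 0.213]
```

>>> {"fn": "jog_arm", "kwargs": {"targets": [[[0, 0, 0, 0, -0.01, 0.4, 1], [0, 0, 0, 0, -0.01, 0.8, 1], [0, 0, 0, 0, -0.01, 1.0, 1], [0, 0, 0, 0, -0.01, 1.0, 1], [0, 0, 0, 0, -0.01, 1.0, 1]]]}}

```text
time_s: 5.3
tool_pos: [0.4282, 0.3727, 0.1317]
ee_rot: [0.908, -0.419, 0.001, -0.001]
contact_force: [-0.4, -0.3, -0.2]
opening: 0.0868
finger_force: 0.0
```

>>> {"fn": "jog_arm", "kwargs": {"targets": [[[0, 0, 0, 0, 0, 0, 0], [0, 0, 0, 0, 0, 0, 0], [0, 0, 0, 0, 0, 0, 0], [0, 0, 0, 0, 0, 0, 0], [0, 0, 0, 0, 0, 0, 0], [0, 0, 0, 0, 0, 0, 0]]], "squeeze": 25}}

```text
time_s: 6.05
tool_pos: [0.4272, 0.3718, 0.13]
ee_rot: [0.908, -0.419, -0.0, 0.0]
contact_force: [-0.2, -0.4, 0.8]
opening: 0.0349
finger_force: 0.0
```

>>> {"fn": "jog_arm", "kwargs": {"targets": [[[0, 0, 0, 0, 0, 0, 0], [0, 0, 0, 0, 0, 0, 0], [0, 0, 0, 0, 0, 0, 0], [0, 0, 0, 0, 0, 0, 0]]]}}

```text
time_s: 6.55
tool_pos: [0.4271, 0.3717, 0.13]
ee_rot: [0.908, -0.419, -0.0, 0.0]
contact_force: [-0.1, -1.1, -0.1]
opening: 0.0213
finger_force: 25.0
```

>>> {"fn": "jog_arm", "kwargs": {"targets": [[[0, 0, 0, 0, 0, -0.2, 0], [0, 0, 0, 0, 0, -0.5, 0], [0, 0, 0, 0, 0, -0.8, 0], [0, 0, 0, 0, 0, -1, 0], [0, 0, 0, 0, 0, -1, 0], [0, 0, 0, 0, 0, -1, 0]]]}}

```text
time_s: 7.3
tool_pos: [0.4265, 0.3713, 0.2786]
ee_rot: [0.908, -0.42, -0.001, 0.001]
contact_force: [-0.4, 0.3, -1.8]
opening: 0.0215
finger_force: 25.0
```

```bash
python3 - <<'E'
from h import *
where();W=optics.get_image("wrist");save(W,"w3")
s=r.sense();print("tip pred",proj(W,s["tool_pos"]-[0,0,.115]))
plan([((.48,.29,.28),210),((.535,.2,.28),210),((.59,.113,.28),210)])
E
```

```text
t 7.3 [0.4265 0.3713 0.2786] yaw -139.62 tilt [-0.0021 -0.0015 -1.    ] F [-0.4  0.3 -1.8] open 0.0215 ff 24.999842983670533
tip pred [282.74900902 211.53861516]
[0.004, -0.001, 0.231] [0.643, 0.079, -0.012] 
[0.0, 0.0, 0.0] [0.703, -0.018, 0.0] 
[0.0, 0.0, 0.0] [0.686, -0.028, 0.0]
```

View pics/w3.png

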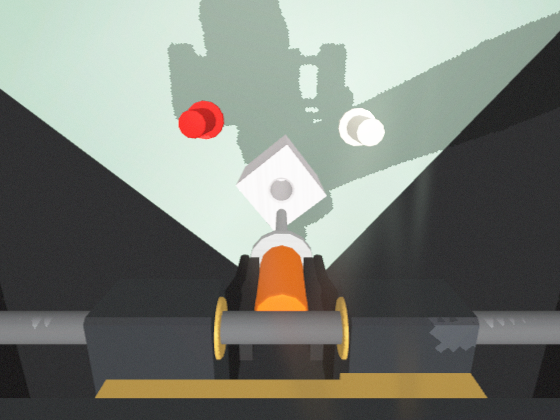

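The pin is held upright with its tip at about (281,211), as predicted. The empty stand hole is at (281,189). Carrying it to the blue hole.

```bash
python3 - <<'E'
from h import *
W=optics.get_image("wrist");g=cv2.cvtColor(W["image"],cv2.COLOR_RGB2GRAY)
m=((g<200)[172:205,262:300]).astype(np.uint8)
n,l,st,ce=cv2.connectedComponentsWithStats(m);print(st.tolist(),ce+[262,172])
print("mouth",onz(W,281,188.5,.095),"pin tip actual(z=.1635)",onz(W,281,211,.1635))
E
```

```text
[[0, 0, 38, 33, 920], [8, 9, 22, 20, 334]] [[280.41195652 187.2326087 ]
 [280.74251497 190.11377246]]
mouth [0.42795257 0.3709814  0.095     ] pin tip actual(z=.1635) [0.42789369 0.37131827 0.1635    ]
```

>>> {"fn": "jog_arm", "kwargs": {"targets": [[[0, 0, 0.1, 0.3, 0.04, 0, 0], [0, 0, 0.23, 0.64, 0.08, 0, 0], [0, 0, 0.23, 0.64, 0.08, 0, 0]]]}}

```text
time_s: 7.78
tool_pos: [0.4811, 0.2883, 0.2785]
ee_rot: [0.865, -0.502, -0.0, 0.002]
contact_force: [-0.6, -0.3, -1.1]
opening: 0.0213
finger_force: 25.0
```

>>> {"fn": "jog_arm", "kwargs": {"targets": [[[0, 0, 0, 0.35, -0.01, 0, 0], [0, 0, 0, 0.7, -0.02, 0, 0], [0, 0, 0, 0.7, -0.02, 0, 0]]]}}

```text
time_s: 8.15
tool_pos: [0.5362, 0.1994, 0.2786]
ee_rot: [0.865, -0.501, -0.0, 0.001]
contact_force: [0.0, 1.1, -0.7]
opening: 0.0214
finger_force: 25.0
```

>>> {"fn": "jog_arm", "kwargs": {"targets": [[[0, 0, 0, 0.35, -0.01, 0, 0], [0, 0, 0, 0.69, -0.03, 0, 0], [0, 0, 0, 0.69, -0.03, 0, 0], [0, 0, 0, 0.69, -0.03, 0, 0], [0, 0, 0, 0.69, -0.03, 0, 0]]]}}

```text
time_s: 8.78
tool_pos: [0.5906, 0.1156, 0.2798]
ee_rot: [0.867, -0.499, -0.0, 0.0]
contact_force: [0.0, -0.2, -1.8]
opening: 0.0215
finger_force: 25.0
```

```bash
python3 - <<'E'
from h import *
where();W=optics.get_image("wrist");save(W,"w4")
s=r.sense();print("tip pred",proj(W,s["tool_pos"]-[0,0,.115]),"hole",proj(W,np.array([.59,.113,.09])))
plan([((.59,.113,.215),210)])
E
```

```text
t 8.78 [0.5906 0.1156 0.2798] yaw -149.83 tilt [-5.e-04  0.e+00 -1.e+00] F [ 0.  -0.2 -1.8] open 0.0215 ff 24.999921144917607
tip pred [282.54466662 211.48366516] hole [284.20332626 185.53398005]
[0.0, 0.0, 0.004] [0.013, 0.012, 0.434]
```

View pics/w4.png

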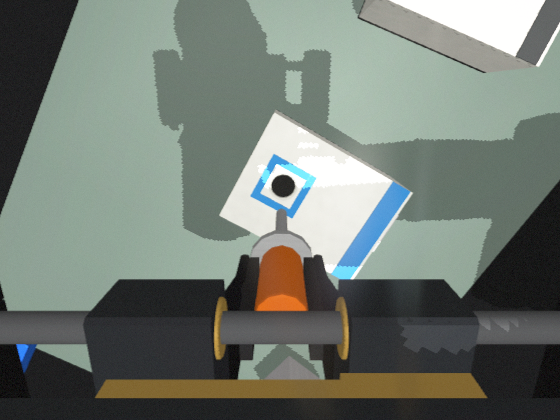

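The hole is at (283,186) and the tip at (281,211), about 2 mm out of line. Correcting that and entering about 10 mm.

>>> {"fn": "jog_arm", "kwargs": {"targets": [[[0, 0, 0, 0.01, 0.01, 0.25, 0], [0, 0, 0, 0.01, 0.01, 0.43, 0], [0, 0, 0, 0.01, 0.01, 0.43, 0], [0, 0, 0, 0.01, 0.01, 0.5, 0], [0, 0, 0, 0.01, 0.01, 0.58, 0], [0, 0, 0, 0.01, 0.01, 0.58, 0], [0, 0, 0, 0.01, 0.01, 0.58, 0]]]}}

```text
time_s: 9.7
tool_pos: [0.5909, 0.1122, 0.1934]
ee_rot: [0.866, -0.5, 0.0, -0.0]
contact_force: [-0.1, 0.1, -0.4]
opening: 0.0214
finger_force: 25.0
```

```bash
python3 - <<'E'
from h import *
where();W=optics.get_image("wrist");save(W,"w5")
plan([((.59,.113,.166),210)])
E
```

```text
t 9.7 [0.5909 0.1122 0.1934] yaw -149.94 tilt [ 7.e-04  1.e-04 -1.e+00] F [-0.1  0.1 -0.4] open 0.0214 ff 24.99987688846886
[-0.001, -0.0, 0.001] [-0.008, 0.003, 0.184]
```

View pics/w5.png

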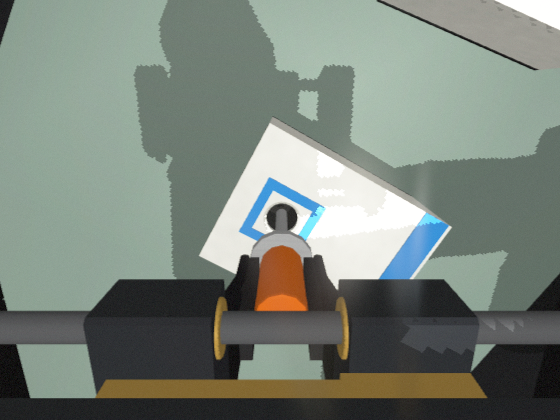

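The shank goes into the hole at about (282,217), centred, with no contact force. Pushing down.

>>> {"fn": "jog_arm", "kwargs": {"targets": [[[0, 0, 0, 0, 0, 0.06, 0], [0, 0, 0, 0, 0, 0.12, 0], [0, 0, 0, 0, 0, 0.16, 0], [0, 0, 0, 0, 0, 0.19, 0], [0, 0, 0, 0, 0, 0.19, 0], [0, 0, 0, 0, 0, 0.19, 0], [0, 0, 0, 0, 0, 0.19, 0], [0, 0, 0, 0, 0, 0.19, 0]]]}}

```text
time_s: 10.75
tool_pos: [0.591, 0.1122, 0.1653]
ee_rot: [0.866, -0.499, 0.0, -0.0]
contact_force: [0.1, -0.2, 5.5]
opening: 0.0214
finger_force: 25.0
```

```bash
python3 - <<'E'
from h import *
where();T=optics.get_image("top");m,c,s=blob(T,"blue",(220,150,280,260));print(s)
W=optics.get_image("wrist");S=optics.get_image("scene");cv2.imwrite("pics/w6.png",np.hstack([W["image"][:,150:,::-1],cv2.resize(S["image"][180:390,190:470,::-1],(390,420))]))
E
```

```text
t 10.75 [0.591  0.1122 0.1653] yaw -149.93 tilt [ 1.1e-03  1.0e-04 -1.0e+00] F [ 0.1 -0.2  5.5] open 0.0214 ff 25.002383231185377
[225 209  45   9 352]
```

View pics/w6.png

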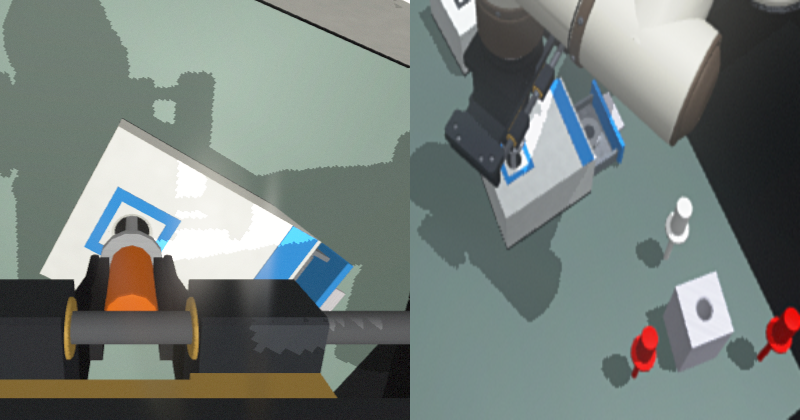

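The drawer is out, at about (600,130) in the right half. Lifting out and returning.

>>> {"fn": "jog_arm", "kwargs": {"targets": [[[0, 0, 0, 0, 0, -0.2, 0], [0, 0, 0, 0, 0, -0.5, 0], [0, 0, 0, 0, 0, -0.77, 0], [0, 0, 0, 0, 0, -0.77, 0], [0, 0, 0, 0, 0, -0.77, 0]]]}}

```text
time_s: 11.52
tool_pos: [0.5898, 0.1122, 0.2784]
ee_rot: [0.866, -0.5, -0.001, 0.001]
contact_force: [0.3, -0.5, -1.6]
opening: 0.0213
finger_force: 25.0
```

```bash
python3 - <<'E'
from h import *
where();plan([((.535,.2,.28),210),((.48,.29,.28),210),((.4275,.3715,.28),220.4)])
E
```

```text
t 11.53 [0.5898 0.1122 0.2784] yaw -149.97 tilt [-0.0029  0.     -1.    ] F [ 0.3 -0.5 -1.6] open 0.0213 ff 24.99987985007465
[0.003, 0.002, 0.001] [-0.69, 0.023, -0.01] 
[0.0, 0.0, 0.0] [-0.703, 0.018, 0.0] 
[0.0, 0.0, -0.231] [-0.646, 0.031, 0.0]
```

>>> {"fn": "jog_arm", "kwargs": {"targets": [[[0, 0, 0, -0.35, 0.01, 0, 0], [0, 0, 0, -0.69, 0.02, 0, 0], [0, 0, 0, -0.69, 0.02, 0, 0]]]}}

```text
time_s: 11.9
tool_pos: [0.534, 0.2022, 0.2779]
ee_rot: [0.867, -0.498, -0.001, 0.002]
contact_force: [1.5, -1.0, -0.6]
opening: 0.0214
finger_force: 25.0
```

>>> {"fn": "jog_arm", "kwargs": {"targets": [[[0, 0, 0, -0.35, 0.01, 0, 0], [0, 0, 0, -0.7, 0.02, 0, 0], [0, 0, 0, -0.7, 0.02, 0, 0]]]}}

```text
time_s: 12.28
tool_pos: [0.4794, 0.2912, 0.2782]
ee_rot: [0.867, -0.498, -0.001, 0.001]
contact_force: [1.0, 0.3, 0.2]
opening: 0.0217
finger_force: 25.0
```

>>> {"fn": "jog_arm", "kwargs": {"targets": [[[0, 0, -0.12, -0.3, 0.02, 0, 0], [0, 0, -0.23, -0.65, 0.03, 0, 0], [0, 0, -0.23, -0.65, 0.03, 0, 0], [0, 0, -0.23, -0.65, 0.03, 0, 0], [0, 0, -0.23, -0.65, 0.03, 0, 0]]]}}

```text
time_s: 12.9
tool_pos: [0.429, 0.3705, 0.2795]
ee_rot: [0.907, -0.42, -0.0, 0.001]
contact_force: [0.2, -0.3, -0.7]
opening: 0.0213
finger_force: 25.0
```

```bash
python3 - <<'E'
from h import *
where();W=optics.get_image("wrist");save(W,"w7");s=r.sense();print("tip pred",proj(W,s["tool_pos"]-[0,0,.115]))
plan([((.4275,.3715,.13),220.4)])
E
```

```text
t 12.9 [0.429  0.3705 0.2795] yaw -139.72 tilt [-6.e-04 -1.e-03 -1.e+00] F [ 0.2 -0.3 -0.7] open 0.0213 ff 24.999918756075203
tip pred [282.80342672 212.04084673]
[0.001, -0.0, -0.003] [-0.012, 0.003, 0.998]
```

View pics/w7.png

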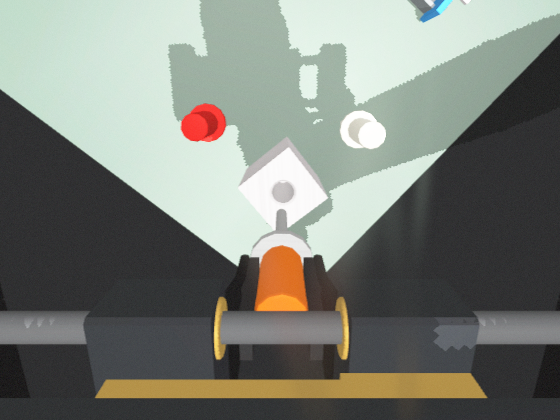

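The stand hole is at (283,190) with the tip in line at (281,211). Lowering until just above home.

>>> {"fn": "jog_arm", "kwargs": {"targets": [[[0, 0, 0, -0.01, 0, 0.25, 0], [0, 0, 0, -0.01, 0, 0.4, 0], [0, 0, 0, -0.01, 0, 0.45, 0], [0, 0, 0, -0.01, 0, 0.6, 0], [0, 0, 0, -0.01, 0, 0.75, 0], [0, 0, 0, -0.01, 0, 0.9, 0], [0, 0, 0, -0.01, 0, 0.97, 0], [0, 0, 0, -0.01, 0, 0.98, 0], [0, 0, 0, -0.01, 0, 0.98, 0], [0, 0, 0, -0.01, 0, 0.98, 0]]]}}

```text
time_s: 14.2
tool_pos: [0.4277, 0.3734, 0.134]
ee_rot: [0.908, -0.419, 0.0, -0.001]
contact_force: [0.8, 0.1, -1.1]
opening: 0.0213
finger_force: 25.0
```

>>> {"fn": "jog_arm", "kwargs": {"targets": [[[0, 0, 0, 0, -0.01, 0.01, 0], [0, 0, 0, 0, -0.01, 0.02, 0], [0, 0, 0, 0, -0.01, 0.02, 0], [0, 0, 0, 0, -0.01, 0.02, 0]]]}}

```text
time_s: 14.7
tool_pos: [0.4284, 0.3739, 0.13]
ee_rot: [0.908, -0.419, -0.0, 0.0]
contact_force: [-0.4, 0.4, -0.8]
opening: 0.0211
finger_force: 25.0
```

>>> {"fn": "jog_arm", "kwargs": {"targets": [[[0, 0, 0, 0, 0.015, 0, 0], [0, 0, 0, 0, 0.015, 0, 0], [0, 0, 0, 0, 0.015, 0, 0.35], [0, 0, 0, 0, 0.015, 0, 0.5], [0, 0, 0, 0, 0.015, 0, 0.7], [0, 0, 0, 0, 0.015, 0, 0.7], [0, 0, 0, 0, 0.015, 0, 0.7]]]}}

```text
time_s: 15.58
tool_pos: [0.4267, 0.3725, 0.1301]
ee_rot: [0.908, -0.419, -0.0, -0.0]
contact_force: [0.1, 0.7, -0.2]
opening: 0.0586
finger_force: 0.0
```

>>> {"fn": "jog_arm", "kwargs": {"targets": [[[0, 0, 0, 0, 0, -0.15, 0.7], [0, 0, 0, 0, 0, -0.5, 0.7], [0, 0, 0, 0, 0, -0.9, 0.7], [0, 0, 0, 0, 0, -1, 0.7], [0, 0, 0, 0, 0, -1, 0.7], [0, 0, 0, 0, 0, -1, 0.7]]]}}

```text
time_s: 16.32
tool_pos: [0.426, 0.3717, 0.2778]
ee_rot: [0.908, -0.42, -0.001, 0.002]
contact_force: [-0.4, 0.5, -0.2]
opening: 0.0609
finger_force: 0.0
```

```bash
python3 - <<'E'
from h import *
where();W=optics.get_image("wrist");T=optics.get_image("top");cv2.imwrite("pics/w8.png",np.hstack([W["image"][:,80:480,::-1],cv2.resize(T["image"][130:290,100:250,::-1],(394,420))]))
m,c,s=blob(W,"orange",(240,150,320,240));m,b,sb=blob(T,"orange",(120,225,160,256));print(c,s,b,sb,tri([(W,*c),(T,*b)]))
for z in (.101,.151):print(proj(W,np.array((.428,.371,z))))
E
```

```text
t 16.32 [0.426  0.3717 0.2778] yaw -139.61 tilt [-0.0029 -0.003  -1.    ] F [-0.4  0.5 -0.2] open 0.0609 ff 0.0
[279.21702638 201.37410072] [266 182  27  39 834] [137.42465753 238.98630137] [131 235  13   9  73] [0.4277502  0.37160684 0.12847691]
[280.76214155 189.40619552]
[280.92612604 205.0497094 ]
```

View pics/w8.png

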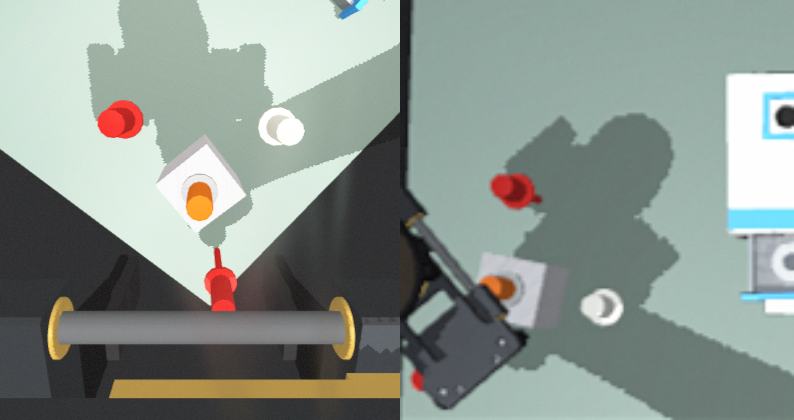

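The pin is back home and upright, at (199,200) in the left half. It measures the same as at the start (z 0.128 against 0.129), and the drawer is out.

```bash
python3 -c "
from h import *
print(close_job())"
```

```text
the job is handed in; nothing more can be done
None
```

The pin released the blue drawer, which sprang out, and is back upright and fully home in its stand. I never went near the grey drawer, and the job is handed in at about 16 s of the 45 s limit; no verdict was returned.

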